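# Work a seized cell carrier out of its warming block

## Task

The metal carrier holding the glass cell has seized in the warming block. Work it free by its window loop, twisting it left and right in small swings while drawing it out; a straight pull only drags the block along its rails, and the block must stay where it is. Then slide the carrier, flat on the bench all the way, past the bottle, jar, carton and beaker without disturbing them, and leave it lying wholly on the grey mat.

Things in the scene. Friction and masses are not known exactly. Their poses are not given: they have to be found in the camera images.
- carrier: Flat aluminium carrier, 165 x 64 x 24 mm high, 0.4 to 0.6 kg, loose on the bench. Origin on its underside at the centre of its window; +x to its tail. The window, open down to the bench, is 46 (x) x 48 (y) mm; front bar x -35 to -23, side bars 8 wide, all 24 high. Behind it (x 23 to 130) is a solid tongue, held in the block at the start, in line with the rail's x, tail 78 to 93 mm behind the mouth.
- cell (a point): centre of the glass cell (19 mm thick, 91 mm long) fixed lengthwise on top of the carrier's tongue; its top is 44 mm above the bench
- front_left (a point): corner of the carrier's underside at x -35, y -32 mm
- front_right (a point): corner of the carrier's underside at x -35, y +32 mm
- tail_left (a point): corner of the carrier's underside at x +130, y -32 mm
- tail_right (a point): corner of the carrier's underside at x +130, y +32 mm
- rail: Two fixed low steel rails under the cream warming block. Origin on the bench at the centre of the block's mouth; +x points into the block, so the carrier comes out along -x. The block is a U, open at top and mouth, 143 deep x 136 wide x 45 mm high: cheeks x 0 to 125 mm, inner faces at y = +-42 mm, back wall beyond. The bench is its floor.
- pinch (a point): Point midway between two brass shoes, 45 mm behind the mouth, that pinch the tongue's sides until its tail has passed them. A straight pull needs 35 to 50 N. Pushed sideways at the window with 10 to 20 N the carrier swings about this point, up to 0.2 rad to each side; while it swings it hardly resists being drawn out, up to 6 mm per swing from side to side.
- block (a joint): travel of the warming block along its rails, m: 0 at the start, positive towards its mouth (out, the rail's -x). It stands still by friction up to about 18 N along the rails and slides under more; it must stay within 4 mm of 0.
- mat: Grey rectangle 230 x 130 mm lying on the bench, 1 mm thin, no obstacle. Origin at its centre, x along its long side. The carrier may lie on it either way round.
- bottle: Bystander: white plastic bottle with a cap, 62 mm diameter, 140 mm high, standing. Origin under its centre.
- jar: Bystander: wide amber jar with a black lid, 74 mm diameter, 105 mm high, standing. Origin under its centre.
- carton: Bystander: cardboard carton 85 (x) x 65 (y) x 75 mm high. Origin under its centre.
- beaker: Bystander: steel beaker, 72 mm diameter, 95 mm high, standing. Origin under its centre.
Things that resemble listed ones, but are neither listed nor needed, are in the scene too. Leave any brown or pink look-alike of the carrier alone.

How it is judged:
By the outcome, as a careful person would: the job done as asked, in the order asked, and still so for the second after the job is handed in, with the robot touching nothing.
It also fails if it takes over 61 s, if anything falls off the work surface, if the arm or the gripper's body presses on something with over 40 N, if the wrist force passes 120 N, or if a joint passes its speed limit or range.

## Robot

A 6-joint arm with a two-finger parallel gripper is mounted at the origin on the work surface. World frame = base frame: x ahead of the robot, y to its left, z up, the work surface at z = 0. Lengths are in m, angles in degrees, forces in N, time in s.
With the tool pointing down it reaches from about 0.325 to 0.875 m from the base axis. Payload 4.4 kg.
Tool frame: the origin (TCP) lies midway between the tips of the shut fingers; the grasp point (between the pads) lies 19 mm behind it (grip_depth is the distance from the TCP to the grasp point, in m); y points along the fingers, z is the direction in which the jaws open and shut, and the axes are right-handed (so a half turn about y gives the same grasp; the last joint's range is limited). The gripper opens to 85 mm and grips with 20 to 120 N. Pads are 22 mm wide; open, the fingers measure 114 mm over their backs; the gripper's body (76 mm by 85 mm) begins 54 mm behind the grasp point. The pads swing forward as they close: fully open they stand 13 mm farther back than shut.
Start: joints at [-8.623, 11.837, 88.321, -0, 79.842, -8.623], TCP at [0.575, -0, 0.196] pointing down, gripper open.
Joint ranges: [-156.59, 156.59], [-49.26, 127.26], [12.9, 141.05], [-63.56, 243.56], [4.71, 150.69], [-161.64, 161.64]. Speed limits (degrees/s): [159.86, 159.86, 180, 180, 180, 180].

## Interface

Orientations are given as a 3x3 rotation matrix whose columns are the frame's x, y, z axes.
In Python, from cell import * gives the robot as it stands.
- The arm moves only by the shell command python3 -m creep 'ROWS' [OPENING]. ROWS is JSON, a list of rows, each a list of 2 entries, a list of its own where there are three numbers: the shift along the tool's x, y, z in cm, then the turn, a rotation vector about the tool's x, y, z in rad. In form: [[[tx, ty, tz], [rx, ry, rz]], ...]. A call has 1 to 20 rows; each row is the pose to reach, as a shift and turn from the pose commanded when the call began, along the tool's axes at that moment; what a row does not reach only later rows make up. A row lasts 1/12 s, in which the tool goes at most 41.7 mm and 7.16 degrees, less where a joint would pass 70% of its speed; a pose out of reach is approached as far as the arm can. A call with a gripper value outside its range is refused whole. OPENING is the finger opening in cm, from 0 to 8.54, set as the call begins (- or left out, the last holds). The fingers move at their own pace and stop on an object; the grip force is fixed at half the most. Time passes only in rows, so rows that repeat a pose let the fingers close. It gives the time, the measured TCP pose, the force and the opening at its end, in the units of the state.
- read_state(): the state, without advancing time (a new reading comes with each control period).
- grab_frame(name): name is "scene" or "side" or "wrist"; returns a dict with "image" (420x560x3 uint8, red, green, blue), "depth" (420x560 float32, m along the optical axis (not along the pixel's ray), 0 where there is no reading), "intrinsics" (3x3 intrinsics, pixels), "camera_from_world" (4x4, takes a point from world to camera coordinates); the wrist camera has in their place "hand_eye" (4x4, takes a point from camera to tool coordinates, whose origin is the TCP and whose axes are the tool frame's). Camera axes: x right, y down, z forward; pixel columns grow to the right and rows downward; lengths in m; the calibration is good to about 2 mm. A picture is of the moment at which its call begins: read the wrist's pose just before it.
- sign_off(): hands the job in, once; it reports no verdict.
The state is a dict: "time": time; "qpos": joint angles; "qvel": joint speeds; "effort": joint torques, N m; "tcp_pos": TCP position; "tool_rot": TCP orientation; "force": force on the tool from outside, world axes, zero at the start; "ft_torque": the same for the moment, N m; "gripper_width": finger opening in m.
Only numpy, scipy, OpenCV 4.12 (cv2) and the standard library are available. Lean on these libraries where they do the work, as an engineer would, in place of code of your own. Each camera call takes 0.05 s, during which the arm holds its last target. There are 200 camera calls.

## Working session

There is one attempt and no reset: what is moved stays moved. The work goes in short steps, Python scripts to look and compute and a shell command to move; the robot and the scene stay as the last step left them, time stands still between calls to the robot, and variables do not carry over. Pictures are saved under pics/ and viewed, about 8 in all and at most 12, crops included, and the job is handed in when it is done.

```bash
ls; mkdir -p pics
python3 - <<'E'
from cell import *
import cv2,pickle,numpy as np
s=read_state();print(s['time'],s['tcp_pos'],s['tool_rot'],s['gripper_width'],s['force'])
F={n:grab_frame(n) for n in("scene","side")}
pickle.dump(F,open('f0.pkl','wb'))
for n in F:
    f=F[n];cv2.imwrite(f'pics/{n}0.png',cv2.resize(f['image'][:,:,::-1],(784,588)));print(n,f['intrinsics'],np.linalg.inv(f['camera_from_world']).round(3))
E
```

```text
pics
0.0 [5.74137107e-01 1.15671152e-04 1.94980242e-01] [[-3.76238581e-05 -2.33289988e-03  9.99997278e-01]
 [-9.99999941e-01  3.42360999e-04 -3.68252622e-05]
 [-3.42274157e-04 -9.99997220e-01 -2.33291262e-03]] 0.08549122990146373 [ 0.44801747 -0.12643789 -0.35685007]
scene [[410.04856488   0.         276.6006039 ]
 [  0.         410.04856488 205.4470646 ]
 [  0.           0.           1.        ]] [[ 0.242  0.779 -0.579  1.277]
 [ 0.97  -0.189  0.152 -0.294]
 [ 0.01  -0.598 -0.801  1.023]
 [ 0.     0.     0.     1.   ]]
side [[441.71768102   0.         285.46452196]
 [  0.         441.71768102 210.17644842]
 [  0.           0.           1.        ]] [[ 0.914 -0.309  0.263  0.256]
 [-0.405 -0.714  0.57  -0.761]
 [ 0.011 -0.628 -0.778  0.966]
 [ 0.     0.     0.     1.   ]]
```

View pics/scene0.png

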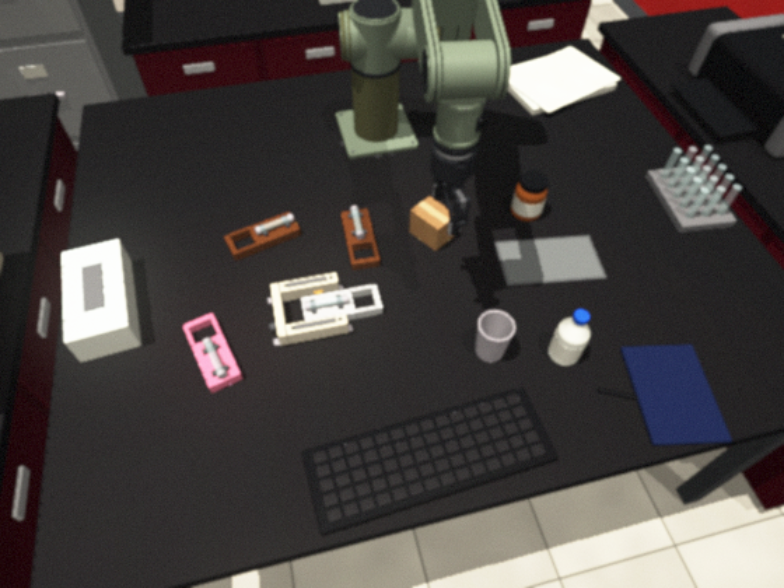

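View pics/side0.png

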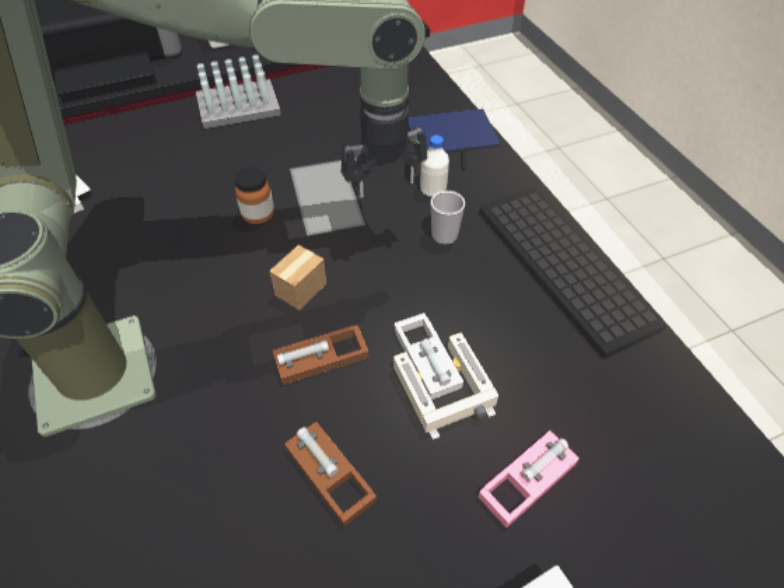

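The carrier meant is the white/aluminium one in the cream block (scene ≈(345,300), side ≈(428,355)). The look-alikes are brown at scene (262,233) and (360,237), and pink at (212,350); these I leave alone. In the scene view the mat is at (550,260), the beaker at (494,335), the bottle at (570,338), the jar at (530,197) and the carton at (431,223).

```bash
cat > h.py <<'E'
import numpy as np,cv2
def cloud(f,T=None):
    K=f['intrinsics'];d=f['depth'].astype(float);v,u=np.mgrid[:d.shape[0],:d.shape[1]]
    P=np.stack([(u-K[0,2])/K[0,0]*d,(v-K[1,2])/K[1,1]*d,d],-1)
    if T is None:T=np.linalg.inv(f['camera_from_world'])
    W=P@T[:3,:3].T+T[:3,3];W[d<=0]=np.nan
    return W
def cast(f,uv,z,T=None):
    K=f['intrinsics']
    if T is None:T=np.linalg.inv(f['camera_from_world'])
    uv=np.atleast_2d(uv).astype(float);r=np.c_[(uv[:,0]-K[0,2])/K[0,0],(uv[:,1]-K[1,2])/K[1,1],np.ones(len(uv))]@T[:3,:3].T
    return (T[:3,3]+r*((z-T[2,3])/r[:,2])[:,None])[:,:2]
def rect(xy):
    (c,s,a)=cv2.minAreaRect((xy*1000).astype(np.float32));return np.round(c,1),np.round(s,1),round(a,1)
E
python3 - <<'E'
import pickle;from h import *
F=pickle.load(open('f0.pkl','rb'))
box={'block':((190,190,290),0),} 
reg={'scene':{'car':(255,265,395,350),'mat':(485,228,615,290),'beaker':(468,305,522,368),'bottle':(545,305,595,370),'jar':(505,168,552,225),'carton':(405,195,455,252)},
'side':{'car':(385,305,505,440),'mat':(285,155,370,240),'beaker':(425,185,470,248),'bottle':(412,130,452,200),'jar':(230,165,280,228),'carton':(265,240,332,312)}}
for n in F:
  f=F[n];W=cloud(f);b=W[:,:][205:,:]
  for k,r in reg[n].items():
    x0,y0,x1,y1=[int(q*560/784) for q in r];w=W[y0:y1,x0:x1].reshape(-1,3);c=f['image'][y0:y1,x0:x1].reshape(-1,3).astype(int)
    ok=~np.isnan(w[:,0]);w=w[ok];c=c[ok]
    if k=='car':
      m=(w[:,2]>.041)&(w[:,2]<.05)&(c.min(1)>100);print(n,'block top',m.sum(),rect(w[m][:,:2]))
      m=(w[:,2]>.019)&(w[:,2]<.029)&(c.min(1)>150)&(c.max(1)-c.min(1)<20);print(n,'carrier top',m.sum(),rect(w[m][:,:2]))
    elif k=='mat':
      m=(w[:,2]<.01)&(c.min(1)>70);print(n,'mat',m.sum(),rect(w[m][:,:2]))
    else:
      m=w[:,2]>.015;zt=np.percentile(w[m][:,2],98);t=m&(w[:,2]>zt-.008);print(n,k,zt.round(3),'top',rect(w[t][:,:2]),'all',rect(w[m][:,:2]))
  cr=[np.array(reg[n]['car'])*560//784][0]; i=f['image'][cr[1]-5:cr[3]+5,cr[0]-5:cr[2]+5,::-1]
  cv2.imwrite(f'pics/c_{n}.png',cv2.resize(i,None,fx=5,fy=5,interpolation=cv2.INTER_CUBIC));print(cr)
a=cv2.imread('pics/c_scene.png');b=cv2.imread('pics/c_side.png');h=500
z=np.hstack([cv2.resize(a,(390,int(a.shape[0]*390/a.shape[1])))]);b=cv2.resize(b,(390,int(b.shape[0]*390/b.shape[1])));H=max(len(z),len(b))
o=np.zeros((H,790,3),np.uint8);o[:len(z),:390]=z;o[:len(b),400:]=b;cv2.imwrite('pics/crop.png',o)
E
```

```text
scene block top 895 (array([ 569.8, -273.9]), array([153.5, 138.2]), 89.5)
scene carrier top 561 (array([ 569.5, -209.5]), array([165.3,  68.9]), 88.5)
scene mat 2208 (array([545., 285.]), array([235.4, 138. ]), 81.3)
scene beaker 0.096 top (array([742.5,  64. ]), array([70.1, 70.5]), 45.8) all (array([743.2,  63.6]), array([70.1, 70.9]), 68.0)
scene bottle 0.141 top (array([785.8, 208.5]), array([27.6, 28.1]), 64.8) all (array([791.5, 203.7]), array([62.6, 48.4]), 47.1)
scene jar 0.108 top (array([389.3, 289.2]), array([62.4, 63.9]), 70.8) all (array([391.5, 286.1]), array([71.5, 69.9]), 73.0)
scene carton 0.324 top (array([617.3, -13.9]), array([17.4, 38. ]), 71.8) all (array([500.3,  32.7]), array([ 92.2, 299.6]), 87.8)
[182 189 282 250]
side block top 1216 (array([ 565.1, -276.3]), array([153.4, 136.1]), 89.6)
side carrier top 783 (array([ 566.5, -229.6]), array([ 71.1, 200.9]), 2.6)
side mat 1975 (array([547.8, 285.5]), array([242.8, 140. ]), 81.9)
side beaker 0.094 top (array([739.3,  61.7]), array([74.1, 66.9]), 63.9) all (array([757.2, 109.7]), array([174.2,  68.7]), 69.4)
side bottle 0.345 top (array([631.4,  -5.8]), array([19. , 22.5]), 48.7) all (array([767.8, 174.2]), array([479.8,  72.2]), 59.3)
side jar 0.106 top (array([384. , 286.5]), array([63.1, 63.2]), 3.7) all (array([384.1, 281.5]), array([70.4, 70.4]), 47.1)
side carton 0.076 top (array([403.8,  38.1]), array([88.2, 67.2]), 30.8) all (array([404.1,  37.2]), array([88.6, 69.1]), 30.8)
[275 217 360 314]
```

View pics/crop.png

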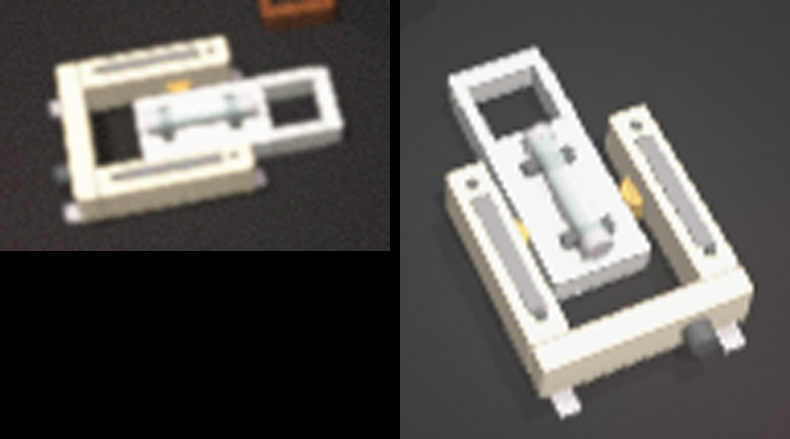

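The crop confirms it: the white carrier with the glass cell sits in the cream block, and its window loop points along world +y. I'll move above the front bar and look with the wrist camera.

```bash
python3 -m creep '[[[3,1.5,0],[0,-0.11,0]],[[6,3,0],[0,-0.22,0]],[[9,4.5,0],[0,-0.33,0]],[[12,6,0],[0,-0.45,0]],[[13.3,6.5,-0.5],[0,-0.57,0]],[[13.3,6.5,-0.5],[0,-0.69,0]],[[13.3,6.5,-0.5],[0,-0.81,0]],[[13.3,6.5,-0.5],[0,-0.93,0]],[[13.3,6.5,-0.5],[0,-1.05,0]],[[13.3,6.5,-0.5],[0,-1.17,0]],[[13.3,6.5,-0.5],[0,-1.29,0]],[[13.3,6.5,-0.5],[0,-1.41,0]],[[13.3,6.5,-0.5],[0,-1.5,0]],[[13.3,6.5,-0.5],[0,-1.571,0]],[[13.3,6.5,-0.5],[0,-1.571,0]],[[13.3,6.5,-0.5],[0,-1.571,0]]]'
python3 - <<'E'
from cell import *
import pickle;from h import *
s=read_state();f=grab_frame('wrist');g=grab_frame('side')
T=np.eye(4);T[:3,:3]=s['tool_rot'];T[:3,3]=s['tcp_pos'];T=T@f['hand_eye']
pickle.dump((s,f,T,g),open('w1.pkl','wb'));print(s['tcp_pos'],s['tool_rot'],s['qpos'],s['force'])
cv2.imwrite('pics/w1.png',f['image'][:,:,::-1])
W=cloud(f,T);c=f['image'].astype(int);br=(c.min(2)>130)&(c.max(2)-c.min(2)<30)
for lo,hi in((.018,.030),(.040,.050)):
  m=br&(W[...,2]>lo)&(W[...,2]<hi)&(abs(W[...,0]-.57)<.09);p=W[m];print(lo,m.sum(),p.min(0).round(4),p.max(0).round(4))
E
```

```text
time: 1.43
tcp_pos: [0.5696, -0.1329, 0.1307]
tool_rot: [[1.0, -0.001, 0.002], [-0.002, 0.0, 1.0], [-0.001, -1.0, 0.0]]
force: [0.7, 0.1, 0.1]
gripper_width: 0.0853
[ 0.56961636 -0.13286959  0.13067445] [[ 9.99998175e-01 -9.67665485e-04  1.64722460e-03]
 [-1.64686453e-03  3.72787269e-04  9.99998574e-01]
 [-9.68278170e-04 -9.99999462e-01  3.71192975e-04]] [-2.16045403e+01  1.64995557e+01  9.06446567e+01 -5.81112548e-04
  7.29152002e+01 -1.11510000e+02] [0.66084696 0.12969561 0.08562212]
0.018 7923 [ 0.5349 -0.2918  0.0185] [ 0.601  -0.1268  0.0299]
0.04 9311 [ 0.5021 -0.3483  0.04  ] [ 0.6335 -0.1956  0.0482]
```

View pics/w1.png

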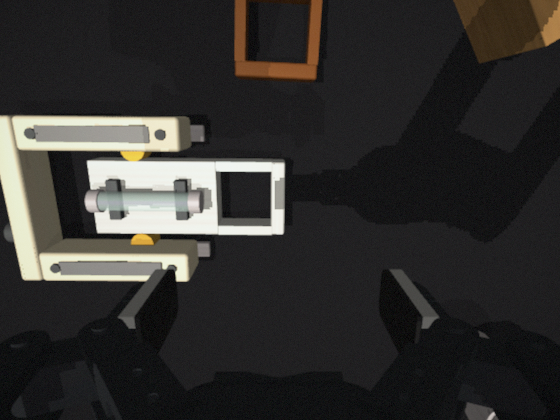

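The wrist view shows the carrier at px x 88–285, y 158–235, with its front bar around (278,198), in line with the block. Next I fit its axis and edges.

Run:
```python
import pickle;from h import *
s,f,T,g=pickle.load(open('w1.pkl','rb'))
W=cloud(f,T);c=f['image'].astype(int);br=(c.min(2)>120)&(c.max(2)-c.min(2)<35);u=np.arange(560)
near=(abs(W[...,0]-.568)<.09)&(W[...,1]<-.1)
m=br&near&(W[...,2]>.021)&(W[...,2]<.029);print('z',np.median(W[m][:,2]),'carrier',rect(W[m][:,:2]))
mb=near&(c.min(2)>100)&(W[...,2]>.041)&(W[...,2]<.052);print('z',np.median(W[mb][:,2]),'block',rect(W[mb][:,:2]))
for nm,mm,b in(('car',m,np.arange(-.285,-.125,.01)),('blk',mb,np.arange(-.34,-.2,.01))):
  lo=[];hi=[];ys=[]
  for y in b:
    q=W[mm&(abs(W[...,1]-y)<.005)]
    if len(q)>10: lo.append(q[:,0].min());hi.append(q[:,0].max());ys.append(y)
  print(nm,'x(y) slopes deg',[np.degrees(np.polyfit(ys,e,1)[0]).round(2) for e in(lo,hi)],'x at y=-.133',[np.polyval(np.polyfit(ys,e,1),-.133).round(4) for e in(lo,hi)])
# gold shoes
hsv=cv2.cvtColor(f['image'],cv2.COLOR_RGB2HSV);gm=(hsv[...,0]>15)&(hsv[...,0]<30)&(hsv[...,1]>150)&(hsv[...,2]>120)&near
n,l,st,ce=cv2.connectedComponentsWithStats(gm.astype(np.uint8))
for i in range(1,n):
  if st[i,4]>30: print('shoe',ce[i].round(),np.median(W[l==i],0).round(4))
q=W[br&near&(W[...,2]>.021)&(W[...,2]<.029)]; q=q[abs(q[:,0]-.568)<.012]
h,e=np.histogram(q[:,1],np.arange(-.19,-.12,.003));print(list(zip((e[:-1]*1000).round(),h)))
```

```text
z 0.02392839846375555 carrier (array([ 567.9, -209.1]), array([165.,  65.]), 89.6)
z 0.04482377828185696 block (array([ 567.5, -272.2]), array([154.7, 135.3]), 89.4)
car x(y) slopes deg [np.float64(0.46), np.float64(0.51)] x at y=-.133 [np.float64(0.5364), np.float64(0.6)]
blk x(y) slopes deg [np.float64(8.9), np.float64(-9.23)] x at y=-.133 [np.float64(0.5255), np.float64(0.6074)]
shoe [133. 155.] [ 0.5309 -0.2514  0.0248]
shoe [142. 240.] [ 0.6052 -0.2522  0.0248]
[(np.float64(-190.0), np.int64(100)), (np.float64(-187.0), np.int64(86)), (np.float64(-184.0), np.int64(0)), (np.float64(-181.0), np.int64(0)), (np.float64(-178.0), np.int64(0)), (np.float64(-175.0), np.int64(0)), (np.float64(-172.0), np.int64(0)), (np.float64(-169.0), np.int64(0)), (np.float64(-166.0), np.int64(0)), (np.float64(-163.0), np.int64(0)), (np.float64(-160.0), np.int64(0)), (np.float64(-157.0), np.int64(0)), (np.float64(-154.0), np.int64(0)), (np.float64(-151.0), np.int64(0)), (np.float64(-148.0), np.int64(0)), (np.float64(-145.0), np.int64(0)), (np.float64(-142.0), np.int64(0)), (np.float64(-139.0), np.int64(81)), (np.float64(-136.0), np.int64(82)), (np.float64(-133.0), np.int64(111)), (np.float64(-130.0), np.int64(82)), (np.float64(-127.0), np.int64(1)), (np.float64(-124.0), np.int64(0))]
```

```bash
python3 -m creep '[[[-0.1,1.5,0.05],[0,0.007,0]],[[-0.14,3,0.05],[0,0.007,0]],[[-0.14,4.5,0.05],[0,0.007,0]],[[-0.14,6,0.05],[0,0.007,0]],[[-0.14,7.5,0.05],[0,0.007,0]],[[-0.14,9,0.05],[0,0.007,0]],[[-0.14,10,0.05],[0,0.007,0]],[[-0.14,11,0.05],[0,0.007,0]],[[-0.14,11.6,0.05],[0,0.007,0]],[[-0.14,12.1,0.05],[0,0.007,0]],[[-0.14,12.4,0.05],[0,0.007,0]],[[-0.14,12.55,0.05],[0,0.007,0]],[[-0.14,12.55,0.05],[0,0.007,0]],[[-0.14,12.55,0.05],[0,0.007,0]]]' 4
python3 - <<'E'
from cell import *
import cv2
f=grab_frame('wrist');g=grab_frame('side')['image'][190:330,240:400]
import numpy as np
cv2.imwrite('pics/w2.png',np.hstack([cv2.resize(f['image'],(400,300)),cv2.resize(g,(343,300))])[:,:,::-1])
E
```

```text
time: 2.7
tcp_pos: [0.5691, -0.1327, 0.0062]
tool_rot: [[1.0, 0.001, 0.007], [-0.007, -0.0, 1.0], [0.001, -1.0, -0.0]]
force: [0.4, -0.2, 0.4]
gripper_width: 0.0397
```

View pics/w2.png

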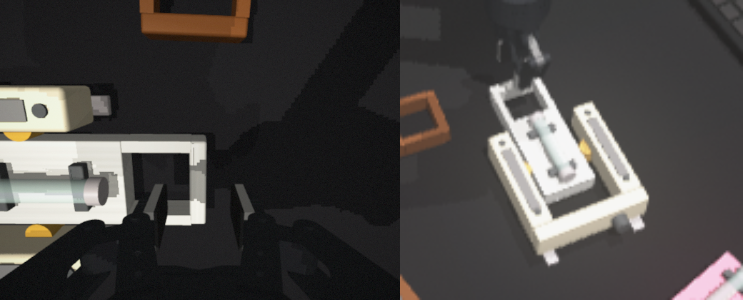

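The fingers straddle the front bar: one is inside the window (px 158,210) and the other outside (243,210). Closing now.

```bash
python3 -m creep '[[[0,0.1,0],[0,0,0]],[[0,0.1,0],[0,0,0]],[[0,0.1,0],[0,0,0]],[[0,0.1,0],[0,0,0]],[[0,0.1,0],[0,0,0]],[[0,0.1,0],[0,0,0]],[[0,0.1,0],[0,0,0]],[[0,0.1,0],[0,0,0]]]' 0
```

```text
time: 3.47
tcp_pos: [0.5686, -0.1325, 0.0047]
tool_rot: [[1.0, 0.0, 0.007], [-0.007, 0.0, 1.0], [0.0, -1.0, 0.0]]
force: [-0.7, -0.9, 0.4]
gripper_width: 0.0001
```

Run:
```python
from cell import *
import cv2
f=grab_frame('wrist');g=grab_frame('side')['image'][190:330,240:400]
print(read_state()['gripper_width'],read_state()['force'])
import numpy as np
cv2.imwrite('pics/w3.png',np.hstack([cv2.resize(f['image'],(400,300)),cv2.resize(g,(343,300))])[:,:,::-1])
```

```text
-0.00023046395815858194 [-1.03993907  0.05584262  0.19763515]
```

View pics/w3.png

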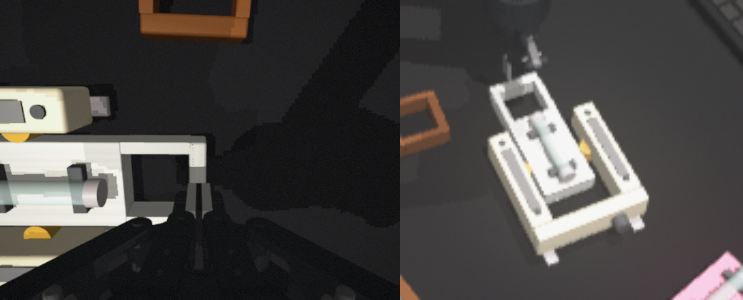

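Run:
```python
from cell import *
from h import *
s=read_state();w=grab_frame('wrist');print(s['tcp_pos'])
T=np.eye(4);T[:3,:3]=s['tool_rot'];T[:3,3]=s['tcp_pos'];Tw=T@w['hand_eye']
g=grab_frame('side');sc=grab_frame('scene')
for n,f in(('side',g),('scene',sc)):
  M=f['camera_from_world']
  for p in(s['tcp_pos'],[.568,-.1325,.024],s['tcp_pos']+[0,0,.04]):
    q=f['intrinsics']@(M[:3,:3]@np.array(p)+M[:3,3]);print(n,np.round(p,3),(q[:2]/q[2]).round(1),q[2].round(3))
W=cloud(w,Tw)
for r,c in((262,278),(275,278),(300,278),(230,278),(350,278)): print(r,c,W[r,c].round(4),w['image'][r,c])
Ws=cloud(g)
im=np.zeros((600,800,3),np.uint8)
a=cv2.resize(g['image'][190:265,250:350],(800,600),interpolation=cv2.INTER_CUBIC)[:,:,::-1]
cv2.imwrite('pics/s4.png',a)
```

```text
[ 0.56861837 -0.13248573  0.00468648]
side [ 0.569 -0.132  0.005] [293.  231.6] 1.189
side [ 0.568 -0.132  0.024] [292.9 227.4] 1.174
side [ 0.569 -0.132  0.045] [293.3 222.6] 1.158
scene [ 0.569 -0.132  0.005] [268.7 214.4] 1.25
scene [ 0.568 -0.132  0.024] [268.6 210.5] 1.235
scene [ 0.569 -0.132  0.045] [268.6 206.6] 1.218
262 278 [ 0.5569 -0.1316  0.0513] [16 18 13]
275 278 [ 0.5573 -0.1317  0.0625] [16 11 15]
300 278 [ 0.5593 -0.1317  0.0776] [20 18 18]
230 278 [ 0.5524 -0.1316  0.0235] [222 221 211]
350 278 [ 0.6409 -0.132  -0.0012] [34 34 35]
```

View pics/s4.png

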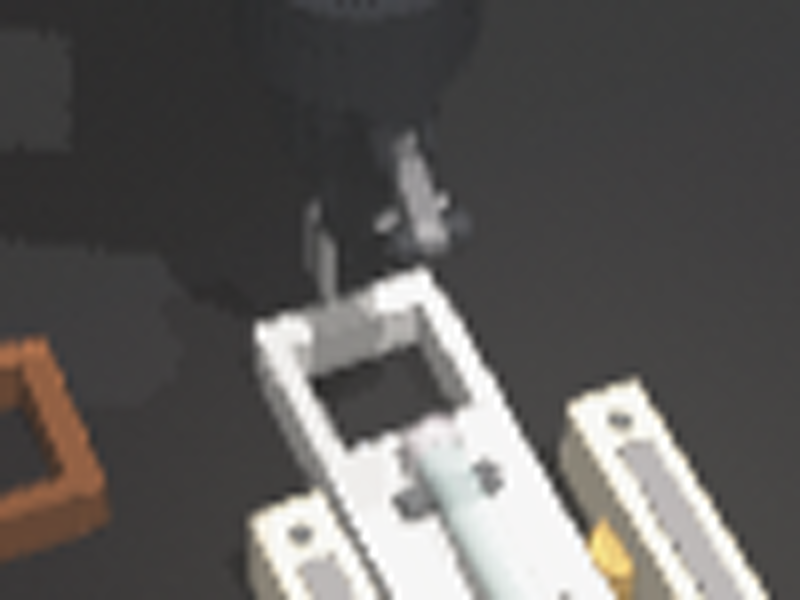

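Run:
```python
from cell import *
from h import *
s=read_state();w=grab_frame('wrist')
T=np.eye(4);T[:3,:3]=s['tool_rot'];T[:3,3]=s['tcp_pos'];Tw=T@w['hand_eye']
print(s['gripper_width'],Tw.round(3))
q=np.linalg.inv(w['hand_eye'])
for p in([0,0,0],[0,-.019,0],[-.011,0,0],[-.011,-.019,.006],[-.011,-.019,-.006]):
  v=w['intrinsics']@(q[:3,:3]@np.array(p)+q[:3,3]);print(p,(v[:2]/v[2]).round(1),v[2].round(3))
W=cloud(w,Tw)
for r in range(235,300,5): print(r,[(c,*(W[r,c]*1000).round().astype(int)) for c in range(258,302,6)])
a=w['image'][200:320,200:360];cv2.imwrite('pics/w5.png',cv2.resize(a,(800,600),interpolation=cv2.INTER_CUBIC)[:,:,::-1])
```

```text
3.6369711265551444e-05 [[ 0.005  0.961  0.277  0.498]
 [ 1.    -0.005 -0.    -0.132]
 [ 0.001  0.277 -0.961  0.183]
 [ 0.     0.     0.     1.   ]]
[0, 0, 0] [276.5 246.6] 0.191
[0, -0.019, 0] [276.4 260.6] 0.172
[-0.011, 0, 0] [276.5 227.9] 0.188
[-0.011, -0.019, 0.006] [288.5 240.1] 0.169
[-0.011, -0.019, -0.006] [264.3 240.1] 0.169
235 [(258, np.int64(563), np.int64(-143), np.int64(1)), (264, np.int64(563), np.int64(-140), np.int64(0)), (270, np.int64(555), np.int64(-136), np.int64(24)), (276, np.int64(555), np.int64(-133), np.int64(24)), (282, np.int64(555), np.int64(-130), np.int64(24)), (288, np.int64(555), np.int64(-127), np.int64(24)), (294, np.int64(563), np.int64(-123), np.int64(0)), (300, np.int64(563), np.int64(-119), np.int64(0))]
240 [(258, np.int64(566), np.int64(-143), np.int64(0)), (264, np.int64(566), np.int64(-140), np.int64(0)), (270, np.int64(558), np.int64(-136), np.int64(23)), (276, np.int64(557), np.int64(-133), np.int64(25)), (282, np.int64(558), np.int64(-130), np.int64(23)), (288, np.int64(558), np.int64(-127), np.int64(22)), (294, np.int64(566), np.int64(-
[... 4104 characters left out ...]
int64(75)), (288, np.int64(557), np.int64(-128), np.int64(75)), (294, np.int64(558), np.int64(-126), np.int64(74)), (300, np.int64(561), np.int64(-123), np.int64(67))]
295 [(258, np.int64(556), np.int64(-138), np.int64(80)), (264, np.int64(556), np.int64(-136), np.int64(79)), (270, np.int64(-9223372036854775808), np.int64(-9223372036854775808), np.int64(-9223372036854775808)), (276, np.int64(558), np.int64(-132), np.int64(77)), (282, np.int64(557), np.int64(-130), np.int64(78)), (288, np.int64(557), np.int64(-128), np.int64(78)), (294, np.int64(556), np.int64(-126), np.int64(79)), (300, np.int64(557), np.int64(-124), np.int64(79))]<stdin>:10: RuntimeWarning: invalid value encountered in cast
```

View pics/w5.png

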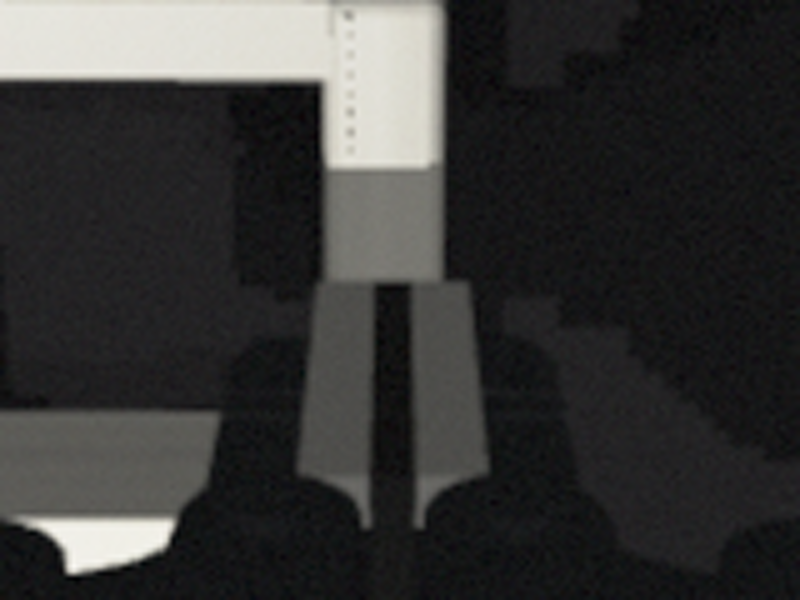

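Run:
```python
import pickle;from h import *
from cell import *
F=pickle.load(open('f0.pkl','rb'))
for n in F:
  W=cloud(F[n]).reshape(-1,3);m=(abs(W[:,0]-.574)<.08)&(abs(W[:,1])<.03)&(W[:,2]>.12);p=W[m];print(n,'start: lowest hand pts z',np.sort(p[:,2])[:8].round(3),'TCP z .195')
g=grab_frame('scene');W=cloud(g).reshape(-1,3);m=(abs(W[:,0]-.569)<.03)&(abs(W[:,1]+.1325)<.03)&(W[:,2]>.03);print('now scene',np.sort(W[m][:,2])[:8].round(3))
s,f,T,_=pickle.load(open('w1.pkl','rb'))
p=(cloud(f,f['hand_eye'])).reshape(-1,3);m=(p[:,1]<-.01)&(p[:,1]>-.1)&(abs(p[:,2])<.09)&(abs(p[:,0])<.05);print('tool-frame hand pts, most forward y (open)',np.sort(p[m][:,1])[-8:].round(3))
```

```text
scene start: lowest hand pts z [0.242 0.243 0.245 0.245 0.245 0.246 0.246 0.246] TCP z .195
side start: lowest hand pts z [0.24  0.241 0.243 0.244 0.244 0.244 0.245 0.245] TCP z .195
now scene [0.044 0.045 0.045 0.047 0.048 0.048 0.048 0.048]
tool-frame hand pts, most forward y (open) [-0.048 -0.048 -0.048 -0.048 -0.048 -0.048 -0.048 -0.047]
```

The shut fingertips really sit about 41 mm above the reported TCP: wrist and scene depth agree, and the jaws closed to 0 above the bar. I trust the images, so I'll reopen and lower by about 39 mm, watching the force.

```bash
python3 -m creep '[[[0,0,0],[0,0,0]],[[0,0,0],[0,0,0]],[[0,0,0],[0,0,0]],[[0,0,0],[0,0,0]],[[0,0.5,0],[0,0,0]],[[0,1,0],[0,0,0]],[[0,1.5,0],[0,0,0]],[[0,2,0],[0,0,0]],[[0,2.4,0],[0,0,0]],[[0,2.7,0],[0,0,0]],[[0,3,0],[0,0,0]],[[0,3,0],[0,0,0]]]' 4
python3 - <<'E'
from cell import *
from h import *
s=read_state();w=grab_frame('wrist');g=grab_frame('side')
T=np.eye(4);T[:3,:3]=s['tool_rot'];T[:3,3]=s['tcp_pos']
p=cloud(w,w['hand_eye']);q=p.reshape(-1,3);m=(q[:,1]<-.02)&(q[:,1]>-.12)&(abs(q[:,2])<.09)&(abs(q[:,0])<.06);q=q[m]
W=q@T[:3,:3].T+T[:3,3]
m=W[:,2]<.2
for a in np.arange(-.04,-.12,-.008):
  k=q[(q[:,1]<a)&(q[:,1]>=a-.008)]
  if len(k):print(a.round(3),len(k),'z',k[:,2].min().round(3),k[:,2].max().round(3))
cv2.imwrite('pics/w6.png',np.hstack([cv2.resize(w['image'],(400,300)),cv2.resize(g['image'][190:265,250:350],(400,300))])[:,:,::-1])
E
```

```text
time: 4.82
tcp_pos: [0.568, -0.1323, -0.0262]
tool_rot: [[1.0, -0.001, 0.007], [-0.007, 0.001, 1.0], [-0.001, -1.0, 0.001]]
force: [-1.7, -0.5, -0.3]
gripper_width: 0.04
-0.04 3472 z -0.09 0.035
-0.048 15235 z -0.09 0.035
-0.056 3506 z -0.09 0.035
-0.064 6342 z -0.09 0.034
-0.072 1637 z -0.087 0.043
-0.08 2499 z -0.051 0.053
-0.088 8739 z -0.054 0.056
-0.096 4910 z -0.057 0.059
-0.104 8146 z -0.06 0.061
-0.112 11195 z -0.061 0.063
```

View pics/w6.png

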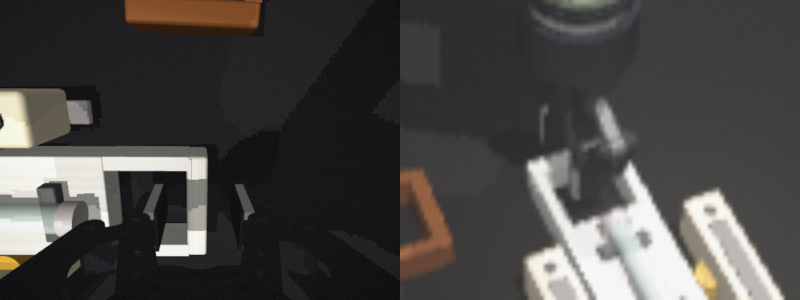

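The jaws now straddle the bar, with one finger inside the window (155,205) and one outside (243,200). I'll lower 6 mm more and close.

```bash
python3 -m creep '[[[0,0.2,0],[0,0,0]],[[0,0.4,0],[0,0,0]],[[0,0.6,0],[0,0,0]],[[0,0.6,0],[0,0,0]]]' ; python3 -m creep '[[[0,0,0],[0,0,0]],[[0,0,0],[0,0,0]],[[0,0,0],[0,0,0]],[[0,0,0],[0,0,0]],[[0,0,0],[0,0,0]],[[0,0,0],[0,0,0]],[[0,0,0],[0,0,0]]]' 0
```

```text
time: 5.25
tcp_pos: [0.5682, -0.1323, -0.0317]
tool_rot: [[1.0, -0.001, 0.007], [-0.007, 0.0, 1.0], [-0.001, -1.0, 0.0]]
force: [0.0, 0.8, -0.4]
gripper_width: 0.0403
time: 5.83
tcp_pos: [0.5686, -0.1334, -0.0311]
tool_rot: [[1.0, 0.0, 0.007], [-0.007, -0.001, 1.0], [0.0, -1.0, -0.001]]
force: [-2.0, -5.7, 1.7]
gripper_width: 0.0105
```

Gripped at 10.5 mm. I start with one gentle quarter swing and a small draw to check the forces.

```bash
python3 -m creep '[[[0.36,0,0.02],[0,0.03,0]],[[0.71,0,0.04],[0,0.06,0]],[[1.07,0,0.04],[0,0.09,0]],[[1.42,0,0.03],[0,0.12,0]],[[1.78,0,0.02],[0,0.15,0]]]'
```

```text
time: 6.25
tcp_pos: [0.5801, -0.1314, -0.0311]
tool_rot: [[0.988, -0.014, 0.151], [-0.151, 0.001, 0.988], [-0.014, -1.0, -0.001]]
force: [-17.6, 0.2, 18.1]
gripper_width: 0.0106
```

```bash
python3 -m creep '[[[-0.36,0,0.03],[0,-0.03,0]],[[-0.73,0,0.06],[0,-0.06,0]],[[-1.09,0,0.07],[0,-0.09,0]],[[-1.46,0,0.07],[0,-0.12,0]],[[-1.83,0,0.06],[0,-0.15,0]],[[-2.2,0,0.04],[0,-0.18,0]]]'
python3 -c "
from cell import *
import time
"
```

```text
time: 6.75
tcp_pos: [0.568, -0.1269, -0.0306]
tool_rot: [[1.0, 0.007, -0.02], [0.02, 0.003, 1.0], [0.007, -1.0, 0.003]]
force: [7.3, 4.8, -1.5]
gripper_width: 0.0106
```

```bash
cat > chk.py <<'E'
import pickle;from h import *
from cell import *
F=pickle.load(open('f0.pkl','rb'))
def blk():
    for n,(x0,y0,x1,y1) in(('side',(300,270,360,305)),('scene',(188,198,206,248))):
        f=grab_frame(n);g=[cv2.cvtColor(k['image'],cv2.COLOR_RGB2GRAY).astype(np.float32) for k in(F[n],f)]
        t=g[0][y0:y1,x0:x1];r=cv2.matchTemplate(cv2.resize(g[1][y0-5:y1+5,x0-5:x1+5],None,fx=8,fy=8,interpolation=cv2.INTER_CUBIC),cv2.resize(t,None,fx=8,fy=8,interpolation=cv2.INTER_CUBIC),cv2.TM_CCOEFF_NORMED)
        _,v,_,p=cv2.minMaxLoc(r);uv=np.array([(x0+x1)/2,(y0+y1)/2]);d=np.array(p)/8-5
        print(n,'shift px',d.round(2),round(v,3),'mm',((cast(f,uv+d,.045)-cast(f,uv,.045))*1000).round(1))
def car():
    s=read_state();f=grab_frame('wrist');T=np.eye(4);T[:3,:3]=s['tool_rot'];T[:3,3]=s['tcp_pos'];W=cloud(f,T@f['hand_eye']);c=f['image'].astype(int)
    m=(c.min(2)>120)&(c.max(2)-c.min(2)<35)&(W[...,2]>.021)&(W[...,2]<.028)&(abs(W[...,0]-s['tcp_pos'][0])<.09);print('wrist carrier',rect(W[m][:,:2]),m.sum());return f,W
if __name__=='__main__':blk();car()
E
python3 chk.py
```

```text
side shift px [-0.12 -0.12] 0.954 mm [[-0.1  0.4]]
scene shift px [0. 0.] 1.0 mm [[0. 0.]]
wrist carrier (array([ 567.8, -183.1]), array([ 66.6, 126.3]), 0.6) 17567
```

```bash
python3 -m creep '[[[-0.49,0,0.03],[0,-0.04,0]],[[-0.99,0,0.05],[0,-0.08,0]],[[-1.49,0,0.04],[0,-0.12,0]],[[-1,0,0.13],[0,-0.08,0]],[[-0.5,0,0.2],[0,-0.04,0]],[[0,0,0.26],[0,0,0]],[[0.5,0,0.29],[0,0.04,0]],[[1.01,0,0.31],[0,0.08,0]],[[1.52,0,0.3],[0,0.12,0]],[[1.9,0,0.29],[0,0.15,0]],[[2.28,0,0.26],[0,0.18,0]]]'
python3 -m creep '[[[-0.51,0,0.03],[0,-0.04,0]],[[-1.02,0,0.05],[0,-0.08,0]],[[-1.53,0,0.04],[0,-0.12,0]],[[-2.04,0,0.01],[0,-0.16,0]],[[-2.3,0,0],[0,-0.18,0]]]'; python3 chk.py
```

```text
time: 7.82
tcp_pos: [0.5807, -0.1234, -0.0311]
tool_rot: [[0.988, -0.016, 0.151], [-0.151, 0.003, 0.989], [-0.016, -1.0, 0.0]]
force: [-18.8, 2.0, 20.0]
gripper_width: 0.0103
time: 8.23
tcp_pos: [0.5674, -0.1193, -0.0307]
tool_rot: [[1.0, 0.006, -0.021], [0.021, 0.004, 1.0], [0.006, -1.0, 0.004]]
force: [5.7, 6.0, -0.3]
gripper_width: 0.0103
side shift px [-0.12 -0.12] 0.898 mm [[-0.1  0.4]]
scene shift px [0. 0.] 1.0 mm [[0. 0.]]
wrist carrier (array([ 567. , -174.3]), array([ 65.1, 123.6]), 0.1) 17690
```

```bash
python3 -m creep '[[[-0.53,0,0.03],[0,-0.04,0]],[[-1.07,0,0.05],[0,-0.08,0]],[[-1.61,0,0.03],[0,-0.12,0]],[[-1.08,0,0.13],[0,-0.08,0]],[[-0.54,0,0.2],[0,-0.04,0]],[[0,0,0.26],[0,0,0]],[[0.54,0,0.29],[0,0.04,0]],[[1.09,0,0.31],[0,0.08,0]],[[1.64,0,0.29],[0,0.12,0]],[[2.05,0,0.28],[0,0.15,0]],[[2.47,0,0.25],[0,0.18,0]],[[1.93,0,0.37],[0,0.14,0]],[[1.38,0,0.48],[0,0.1,0]],[[0.83,0,0.57],[0,0.06,0]],[[0.28,0,0.64],[0,0.02,0]],[[0,0,0.68],[0,0,0]]]'
python3 -m creep '[[[-0.56,0,0.03],[0,-0.04,0]],[[-1.12,0,0.05],[0,-0.08,0]],[[-1.7,0,0.03],[0,-0.12,0]],[[-1.14,0,0.13],[0,-0.08,0]],[[-0.57,0,0.2],[0,-0.04,0]],[[0,0,0.26],[0,0,0]],[[0.57,0,0.29],[0,0.04,0]],[[1.15,0,0.31],[0,0.08,0]],[[1.72,0,0.29],[0,0.12,0]],[[2.16,0,0.27],[0,0.15,0]],[[2.59,0,0.24],[0,0.18,0]],[[2.03,0,0.37],[0,0.14,0]],[[1.45,0,0.48],[0,0.1,0]],[[0.88,0,0.57],[0,0.06,0]],[[0.29,0,0.64],[0,0.02,0]],[[0,0,0.68],[0,0,0]]]'; python3 chk.py
```

```text
time: 9.72
tcp_pos: [0.5672, -0.1124, -0.0307]
tool_rot: [[1.0, 0.006, -0.021], [0.021, 0.004, 1.0], [0.006, -1.0, 0.004]]
force: [6.5, 5.3, -0.3]
gripper_width: 0.0105
time: 11.05
tcp_pos: [0.567, -0.1056, -0.0307]
tool_rot: [[1.0, 0.006, -0.021], [0.021, 0.004, 1.0], [0.006, -1.0, 0.004]]
force: [7.1, 5.7, 0.1]
gripper_width: 0.0108
side shift px [0. 0.] 0.819 mm [[0. 0.]]
scene shift px [0. 0.] 1.0 mm [[0. 0.]]
wrist carrier (array([ 566.6, -160.8]), array([ 65.1, 123.9]), 0.6) 17658
```

```bash
python3 -m creep '[[[-0.59,0,0.03],[0,-0.04,0]],[[-1.18,0,0.04],[0,-0.08,0]],[[-1.78,0,0.02],[0,-0.12,0]],[[-1.19,0,0.12],[0,-0.08,0]],[[-0.6,0,0.2],[0,-0.04,0]],[[0,0,0.26],[0,0,0]],[[0.6,0,0.29],[0,0.04,0]],[[1.2,0,0.3],[0,0.08,0]],[[1.81,0,0.28],[0,0.12,0]],[[2.26,0,0.26],[0,0.15,0]],[[2.72,0,0.23],[0,0.18,0]],[[2.12,0,0.36],[0,0.14,0]],[[1.52,0,0.48],[0,0.1,0]],[[0.92,0,0.57],[0,0.06,0]],[[0.3,0,0.64],[0,0.02,0]],[[0,0,0.68],[0,0,0]]]'
python3 -m creep '[[[-0.62,0,0.03],[0,-0.04,0]],[[-1.24,0,0.04],[0,-0.08,0]],[[-1.86,0,0.02],[0,-0.12,0]],[[-1.25,0,0.12],[0,-0.08,0]],[[-0.62,0,0.2],[0,-0.04,0]],[[0,0,0.26],[0,0,0]],[[0.63,0,0.29],[0,0.04,0]],[[1.26,0,0.3],[0,0.08,0]],[[1.89,0,0.28],[0,0.12,0]],[[2.36,0,0.26],[0,0.15,0]],[[2.84,0,0.22],[0,0.18,0]],[[2.22,0,0.35],[0,0.14,0]],[[1.59,0,0.47],[0,0.1,0]],[[0.96,0,0.57],[0,0.06,0]],[[0.32,0,0.64],[0,0.02,0]],[[0,0,0.68],[0,0,0]]]'; python3 chk.py
python3 - <<'E'
from chk import *
F0=F['side'];f=grab_frame('side');W=cloud(f);c=f['image'].astype(int)
m=(c.min(2)>150)&(c.max(2)-c.min(2)<22)&(W[...,2]>.02)&(W[...,2]<.028)&(abs(W[...,0]-.567)<.025)&(W[...,1]<-.16)
print('tail y',np.sort(W[m][:,1])[:20:4].round(4))
E
```

```text
time: 12.53
tcp_pos: [0.5667, -0.0988, -0.0308]
tool_rot: [[1.0, 0.006, -0.022], [0.021, 0.004, 1.0], [0.006, -1.0, 0.004]]
force: [7.2, 5.5, -1.2]
gripper_width: 0.0106
time: 13.87
tcp_pos: [0.5641, -0.0905, -0.0311]
tool_rot: [[1.0, 0.001, -0.023], [0.023, 0.006, 1.0], [0.001, -1.0, 0.006]]
force: [0.7, 6.7, 2.6]
gripper_width: 0.0105
side shift px [0.25 0.62] 0.778 mm [[-0.2 -1.7]]
scene shift px [-0.5   0.12] 0.995 mm [[ 0.1 -1.5]]
wrist carrier (array([ 564.8, -146.2]), array([ 64.7, 123.7]), 1.1) 17821
tail y [-0.2529 -0.2519 -0.251  -0.2506 -0.2498]
```

Lateral resistance has dropped and the tail is at the shoes. The block has moved −1.5 mm, which is within tolerance. I draw gently while watching the force.

```bash
python3 -m creep '[[[0.15,0,0.08],[0,0.01,0]],[[0.3,0,0.16],[0,0.03,0]],[[0.4,0,0.25],[0,0.03,0]],[[0.4,0,0.35],[0,0.03,0]],[[0.4,0,0.45],[0,0.03,0]]]'; python3 chk.py | head -2
python3 -m creep '[[[0,0,0.1],[0,0,0]],[[0,0,0.2],[0,0,0]],[[0,0,0.3],[0,0,0]],[[0,0,0.4],[0,0,0]],[[0,0,0.5],[0,0,0]]]'; python3 chk.py
```

```text
time: 14.48
tcp_pos: [0.5674, -0.0899, -0.0311]
tool_rot: [[1.0, -0.001, 0.006], [-0.006, -0.0, 1.0], [-0.001, -1.0, -0.0]]
force: [-4.2, -4.7, 3.8]
gripper_width: 0.0103
side shift px [0.25 0.62] 0.778 mm [[-0.2 -1.7]]
scene shift px [-0.5   0.12] 0.995 mm [[ 0.1 -1.5]]
time: 15.05
tcp_pos: [0.5689, -0.0854, -0.0311]
tool_rot: [[1.0, 0.002, 0.007], [-0.007, -0.001, 1.0], [0.002, -1.0, -0.001]]
force: [-0.3, -4.9, 2.3]
gripper_width: 0.0109
side shift px [0.25 0.62] 0.777 mm [[-0.2 -1.7]]
scene shift px [-0.5   0.12] 0.995 mm [[ 0.1 -1.5]]
wrist carrier (array([ 568.7, -141. ]), array([124.4,  65.2]), 89.9) 17469
```

The carrier is free: bench drag is about 5 N and the block sits at −1.5 mm. Before sliding I check the arm's clearance over the jar.

Run:
```python
from chk import *
s=read_state();print(s['qpos'].round(1) if hasattr(s['qpos'],'round') else s['qpos'])
tb=np.arctan2(s['tcp_pos'][1],s['tcp_pos'][0]);u=np.array([np.cos(tb),np.sin(tb)]);R=np.hypot(*s['tcp_pos'][:2])
P=[]
for n in('scene','side'):
  W=cloud(grab_frame(n)).reshape(-1,3);P.append(W[W[:,2]>.03])
P=np.vstack(P);r=P[:,:2]@u;l=P[:,1]*u[0]-P[:,0]*u[1]
for d in(0,.03,.06,.09,.12,.15,.18,.21,.24):
  m=(abs(R-d-r)<.015)&(abs(l)<.075)&(P[:,2]>.09);print('inward of tcp',d,'lowest z',np.sort(P[m][:,2])[:3].round(3) if m.sum()>3 else None)
```

```text
[ -17.1   28.    97.1    0.    54.8 -106.8]
inward of tcp 0 lowest z [0.09 0.09 0.09]
inward of tcp 0.03 lowest z [0.092 0.093 0.095]
inward of tcp 0.06 lowest z [0.296 0.297 0.298]
inward of tcp 0.09 lowest z [0.317 0.318 0.318]
inward of tcp 0.12 lowest z [0.338 0.341 0.341]
inward of tcp 0.15 lowest z [0.363 0.363 0.364]
inward of tcp 0.18 lowest z [0.389 0.391 0.393]
inward of tcp 0.21 lowest z [0.428 0.428 0.43 ]
inward of tcp 0.24 lowest z [0.459 0.461 0.462]
```

```bash
python3 -m creep '[[[0,0,0.3],[0,0,0]],[[0,0,0.9],[0,0,0]],[[0,0,1.8],[0,0,0]],[[0,0,3],[0,0,0]],[[0,0,4.3],[0,0,0]],[[0,0,5.6],[0,0,0]],[[0,0,7],[0,0,0]],[[0,0,8.5],[0,0,0]],[[0,0,10],[0,0,0]],[[0,0,11.5],[0,0,0]],[[0,0,13],[0,0,0]],[[0,0,14.5],[0,0.01,0]],[[-0.1,0,16],[0,0.02,0]],[[-0.1,0,17.5],[0,0.03,0]],[[-0.2,0,19],[0,0.04,0]],[[-0.3,0,20.5],[0,0.05,0]],[[-0.4,0,22],[0,0.05,0]],[[-0.5,0,23.2],[0,0.05,0]],[[-0.5,0,24],[0,0.05,0]],[[-0.5,0,24],[0,0.05,0]]]'; python3 chk.py
```

```text
time: 16.97
tcp_pos: [0.5638, 0.1577, -0.0311]
tool_rot: [[0.998, -0.001, 0.055], [-0.055, 0.002, 0.998], [-0.001, -1.0, 0.002]]
force: [-0.7, 1.5, 6.8]
gripper_width: 0.0107
side shift px [0.25 0.62] 0.769 mm [[-0.2 -1.7]]
scene shift px [-0.5   0.12] 0.995 mm [[ 0.1 -1.5]]
wrist carrier (array([560.8, 101.9]), array([124.3,  64.7]), 86.8) 17520
```

```bash
python3 -m creep '[[[0,0,0.4],[0,0,0]],[[-0.1,0,1.2],[0,0.005,0]],[[-0.2,0,2.4],[0,0.01,0]],[[-0.3,0,3.8],[0,0.02,0]],[[-0.45,0,5.2],[0,0.025,0]],[[-0.55,0,6.6],[0,0.03,0]],[[-0.7,0,8],[0,0.035,0]],[[-0.8,0,9.5],[0,0.04,0]],[[-0.95,0,11],[0,0.05,0]],[[-1.1,0,12.5],[0,0.055,0]],[[-1.2,0,14],[0,0.06,0]],[[-1.35,0,15.5],[0,0.07,0]],[[-1.45,0,17],[0,0.075,0]],[[-1.6,0,18.4],[0,0.08,0]],[[-1.7,0,19.5],[0,0.085,0]],[[-1.74,0,20.1],[0,0.09,0]],[[-1.74,0,20.25],[0,0.09,0]],[[-1.74,0,20.25],[0,0.09,0]],[[-1.74,0,20.25],[0,0.09,0]]]'; python3 chk.py
python3 - <<'E'
from chk import *
f=grab_frame('side');cv2.imwrite('pics/s7.png',cv2.resize(f['image'],(784,588))[:,:,::-1])
E
```

```text
time: 18.7
tcp_pos: [0.5575, 0.3583, -0.0311]
tool_rot: [[0.989, -0.002, 0.146], [-0.146, -0.001, 0.989], [-0.002, -1.0, -0.001]]
force: [-1.0, -3.9, 6.6]
gripper_width: 0.0107
side shift px [0.25 0.62] 0.77 mm [[-0.2 -1.7]]
scene shift px [-0.5   0.12] 0.995 mm [[ 0.1 -1.5]]
wrist carrier (array([549.5, 303.2]), array([125.2,  65.2]), 81.5) 17546
```

View pics/s7.png

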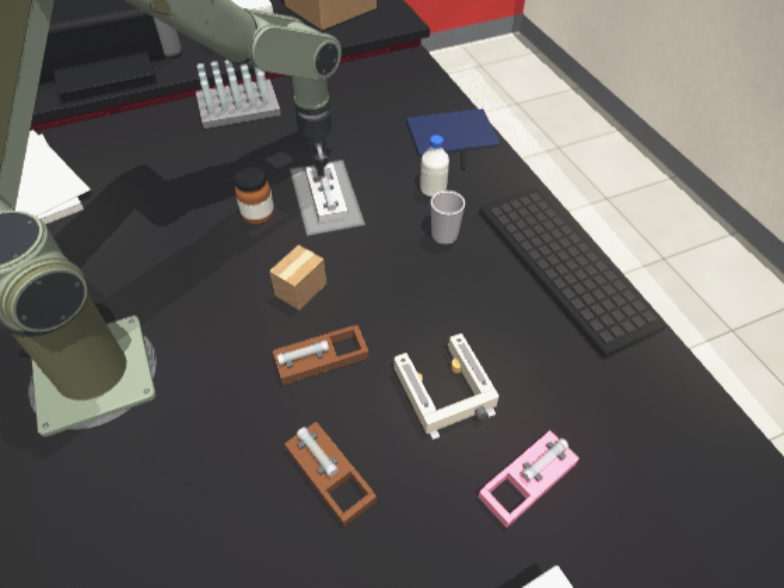

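The carrier lies inside the mat's outline (px 310–350 × 165–220), with all the bystanders standing. Releasing and retreating.

```bash
python3 -m creep '[[[0,0,0],[0,0,0]],[[0,0,0],[0,0,0]],[[0,0,0],[0,0,0]],[[0,0,0],[0,0,0]],[[0,0,0],[0,0,0]],[[0,0,0],[0,0,0]],[[0,-0.3,0],[0,0,0]],[[0,-0.8,0],[0,0,0]],[[0,-1.5,0],[0,0,0]],[[0,-2.5,0],[0,0,0]],[[0,-4,0],[0,0,0]],[[0,-6,0],[0,0,0]],[[0,-8,0],[0,0,0]],[[0,-10,0],[0,0,0]],[[0,-12,0],[0,0,0]],[[0,-14,0],[0,0,0]],[[0,-16,0],[0,0,0]],[[0,-17,0],[0,0,0]],[[0,-17,0],[0,0,0]]]' 4
python3 - <<'E'
from chk import *
blk();f,W=car()
c=f['image'].astype(int);m=(W[...,2]<.008)&(W[...,2]>-.008)&(c.min(2)>60)&(abs(W[...,0]-.546)<.12)&(W[...,1]>.12);print('mat wrist',rect(W[m][:,:2]),m.sum())
for n in('scene','side'):
  g=grab_frame(n);a,b=F[n]['image'].astype(int),g['image'].astype(int);W0,W1=cloud(F[n]),cloud(g)
  for k,(x,y,h) in dict(beaker=(.741,.063,.05),bottle=(.788,.205,.05),jar=(.387,.286,.05),carton=(.404,.038,.05)).items():
    o=[]
    for w in(W0,W1):
      q=w[(abs(w[...,0]-x)<.065)&(abs(w[...,1]-y)<.065)&(w[...,2]>.02)&(w[...,2]<.145)];o.append((q.mean(0)*1000).round(1))
    print(n,k,o)
cv2.imwrite('pics/w8.png',f['image'][:,:,::-1])
E
```

```text
time: 20.48
tcp_pos: [0.5614, 0.3594, 0.144]
tool_rot: [[0.989, 0.008, 0.146], [-0.146, 0.004, 0.989], [0.007, -1.0, 0.005]]
force: [0.9, 0.5, 0.1]
gripper_width: 0.0401
side shift px [0.25 0.62] 0.77 mm [[-0.2 -1.7]]
scene shift px [-0.5   0.12] 0.995 mm [[ 0.1 -1.5]]
wrist carrier (array([546.1, 284. ]), array([165.2,  64.5]), 81.6) 8036
mat wrist (array([588. , 343.8]), array([414.1, 198.8]), 81.7) 22420
scene beaker [array([741.9,  64.8,  64.8]), array([741.8,  64.9,  65. ])]
scene bottle [array([796.5, 198.2,  85.1]), array([796.5, 198.1,  85.3])]
scene jar [array([402.7, 279.9,  76.1]), array([402.6, 279.7,  75.9])]
scene carton [array([417.1,  30.5,  62. ]), array([418.3,  35.6,  61.7])]
side beaker [array([737.5,  59. ,  65.9]), array([737.5,  59.1,  65.9])]
side bottle [array([774.2, 191.6,  79.1]), array([773.6, 192.4,  79.8])]
side jar [array([381.9, 269.6,  74.8]), array([381.9, 269.8,  75. ])]
side carton [array([401. ,  26.5,  61.3]), array([401.1,  26.3,  61.3])]
```

View pics/w8.png

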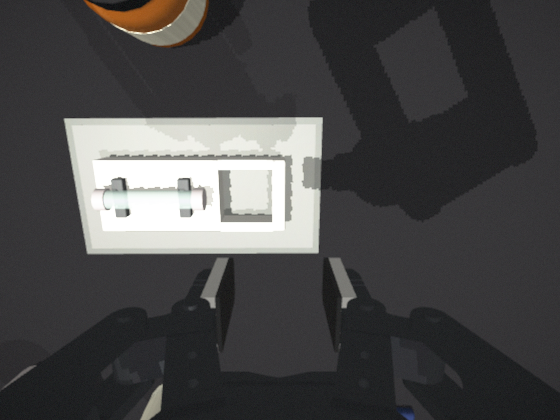

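The carrier (px 95–285 × 158–232) lies wholly on the mat (px 67–322 × 118–254), and nothing is touching it. Handing in.

```bash
python3 -c "
from cell import *
print(sign_off())"
```

```text
the job is handed in; nothing more can be done
None
```

The carrier is out of the warming block and lying wholly on the grey mat. I handed the job in with about 20.5 s on the robot's clock. I gripped its front bar and worked it out with about ±0.15 rad commanded swings, drawing 3–4 mm per swing. Once free, I slid it flat past the bystanders onto the mat, let go and lifted clear.

- **Carrier on the mat:** its centre is at (546, 284) mm and it is turned 81.6°. The mat's centre is at about (546, 285) mm, turned about 81.6°, so there is roughly 3 cm of mat on every side.
- **Block:** it moved about 1.5 mm inward as the tail left the shoes and then stayed put. That is within the 4 mm allowed, and two cameras agree.
- **Bystanders:** the bottle, jar and beaker moved by less than 1 mm in both views. The carton is unmoved in the side view. The scene view shows a 5 mm difference for it, most likely because the arm partly hid it in the first picture.
- **Forces:** the highest reading at the end of a move was about 20 N sideways and 20 N vertically. Readings came only at the end of each move, so the peak during a move was not seen.

**Checks that disagreed:**
- **Fingertips:** they sat about 41 mm above the reported tool point. My first grasp closed on air above the bar, without touching anything. I corrected the height from the camera depth and the second grasp held.
- **Mat outline:** my last automatic fit of the mat from the wrist camera failed because it picked up other bright areas. For that check I relied on the earlier two-camera fit and the final picture.

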